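# Close a specimen jar and hold it up for checking

## Robot

A 6-joint arm with a two-finger parallel gripper is mounted at the origin on the work surface. World frame = base frame: x ahead of the robot, y to its left, z up, the work surface at z = 0. Lengths are in m, angles in rad, forces in N, time in s.
With the tool pointing down it reaches from about 0.4 to 0.825 m from the base axis. Payload 7 kg.
Tool frame: the origin (TCP) lies at the very end of the fingers, on their centre line; the grasp point (between the pads) lies 19 mm behind it; z points along the fingers, x is the direction in which the jaws open and shut, and the axes are right-handed (so a half turn about z gives the same grasp; the last joint's range is limited). The gripper opens to 88 mm and grips with 3 to 60 N. Pads are 19 mm wide; open, the fingers measure 130 mm over their backs; the gripper's body (78 mm by 193 mm) begins 47 mm behind the grasp point.
Start: joints at [-1.036, 0.359, 0.012, 0, -1.224, -0.288], TCP at [0.165, -0.655, 0.227] pointing down, gripper open.
Joint ranges: [-3.07, 3.07], [-1.43, 2.12], [-1.02, 1.25], [-3.03, 1.67], [-3.05, -0], [-3.03, 3.03]. Speed limits (rad/s): [2.39, 2.39, 3.01, 3.14, 3.14, 3.14].

## Interface

Orientations are given as [roll, pitch, yaw] about the fixed x, y, z axes, in that order (R = Rz(yaw) Ry(pitch) Rx(roll)).
In Python, from station import telemetry, grab_frame, arm, regions_of, pinpoint gives the robot as it stands. The module is installed in compiled form; this text tells all that it offers.
- The arm moves only by the shell command python3 -m inch 'ROWS' [FORCE]. ROWS is text: rows parted by semicolons, each of 7 numbers parted by spaces: the opening, from 0 (shut) to 1 (fully open), then the shift along the world's x, y, z in cm, then the turn, a rotation vector about the world's x, y, z in degrees. A call has 1 to 12 rows; each row is the pose to reach, as a shift and turn from the pose measured when the call began; what a row does not reach only later rows make up. A row lasts 1/8 s, in which the tool goes at most 62.5 mm and 10.7 degrees, less where a joint would pass 70% of its speed; a pose out of reach is approached as far as the arm can. A call with a gripper value outside its range is refused whole. The fingers move at their own pace and stop on an object; FORCE is the grip in N (left out, the last holds). Time passes only in rows, so rows that repeat a pose let the fingers close. It gives the time, the measured TCP pose, the force and the opening at its end, in the units of the state.
- telemetry.get_state(): the state, without advancing time (a new reading comes with each control period).
- grab_frame(name): name is "side" or "top" or "wrist"; returns a dict with "pixels" (400x640x3 uint8, red, green, blue), "fx", "fy", "cx", "cy" (pixels), "R" (3x3) and "t" (3): a world point X has camera coordinates R X + t. Camera axes: x right, y down, z forward; pixel columns grow to the right and rows downward; lengths in m; the calibration is good to about 2 mm. The wrist camera is an equidistant fisheye: a pixel r from the principal point sees the ray r / f radians off the axis. A picture is of the moment at which its call begins. There is no depth.
- arm.job_done(): hands the job in, once; it reports no verdict.
Trained networks look in the newest picture that a camera, given by its name, has taken for a name from the list of things; names that differ only in an ending like _2 or _b are one class to them, and where a whole thing is asked for, a point or a joint stands for the part that bears it (a point fixed in the world has none). Each returns a list of dicts, best first, with "p" (0 to 1); they miss things now and then, are a little off and sometimes report something else, mostly with a low value. They report only what shows in the picture. A call takes as long as a camera call. They do not tell look-alikes from the thing itself.
- regions_of(camera, name): "pixels" (400x640 bool, what is visible of it) and "bbox" ([left, top, right, bottom] in pixels, round what is visible of it).
- pinpoint(camera, name): "location" ([column, row] in pixels: a listed point, or the origin of a listed thing).
The state is a dict: "t": time; "q": joint angles; "qd": joint speeds; "joint_efforts": joint torques, N m; "eef_pos": TCP position; "ee_rot": TCP orientation; "force": force on the tool from outside, world axes, zero at the start; "moment": the same for the moment, N m; "width": finger opening in m.
Only numpy, scipy, OpenCV 4.12 (cv2) and the standard library are available. Lean on these libraries where they do the work, as an engineer would, in place of code of your own. Each camera call takes 0.05 s, during which the arm holds its last target. There are 200 camera calls.

## Task

Put the loose lid (black, blue knob) on the open glass specimen jar while the jar stands in the grey tray, with its plug down in the mouth and seated flat all round, and let go of it. Then grip the closed jar by its glass, lift it at least 8 cm clear of the tray and finish while holding it there in the gripper, upright and still with the lid on. Keep the jar upright all the way and leave the other jars and the slide box where they are.

Things in the scene. Friction and masses are not known exactly. Their poses are not given: they have to be found in the camera images.
- jar: Open specimen jar, loose, 150 to 310 g: straight clear glass cylinder, outside diameter 60, height 92, wall 4 (mouth 52 wide), a terracotta-coloured snail shell fixed inside, a paper label low on one side. Origin: centre of its underside; z up through the mouth. It stands in the tray, in any one of three places; nothing stands within 25 mm of its sides.
- jar_rim (a point): Centre of the open jar's mouth at rim height, 92 above the jar's origin. With the lid seated, the knob's top stands 23 above this point.
- lid_knob (a point): Centre of the lid's upright cylindrical blue knob (diameter 20, 18 high), on the lid's axis 24 above its origin.
- lid: Loose lid, 50 g, 33 high, on the table right (-y) of the tray, plug down. From below: black plug, diameter 48, 10 high, chamfered foot; black flange, diameter 56, 5 thick; blue knob on the axis. Origin: centre of the plug's underside; z up through the knob. Seated (flange on rim, plug with 2 play in the mouth) its origin is 82 above the jar's; only its weight keeps it on.
- tray: Shallow grey tray, fixed to the table, 110 (its x) by 360 (its y), floor 4 thick, walls 14 high. Origin: centre of its underside, on the table. The open jar and two white-capped jars stand in it in a row along its y, about 120 apart (give or take 14), in any order.
- jar_white_a: Bystander in the tray: closed clear jar with white cap and white coral inside, diameter 60, height 105. Origin: centre of its underside.
- jar_white_b: Bystander in the tray: closed amber jar with white cap, diameter 56, height 95. Origin: centre of its underside.
- jar_amber: Bystander on the table near the lid: small closed amber jar with red cap, diameter 48, height 72. Origin: centre of its underside.
- slide_box: Bystander on the table: brown cardboard slide box, 60 (its x) by 100 (its y), 41 high. Origin: centre of its underside.
There are look-alikes about, which are no part of the job. Of the things like the lid, leave any that is turquoise; of the rest the larger one is meant.

How it is judged:
On the way, in this order (a step that is already met when the one before it is completed fails the run):
1. the lid is seated on the jar and let go, the jar standing in the tray (x of lid in the frame of jar between -0.005 and 0.005 m and y of lid in the frame of jar between -0.005 and 0.005 m and z of lid in the frame of jar between 0.078 and 0.086 m and angle between the z axis of lid and the z axis of jar, either way round below 0.08 rad and angle between lid's own z axis and vertical below 0.2 rad and contact force between lid and the fingers below 0.05 N and contact force between jar and tray above 0.3 N and contact force between the fingers and jar below 0.05 N and angle between jar's own z axis and vertical below 0.08 rad), for 0.2 s.
2. the closed jar is lifted clear of the tray in the gripper, lid seated (x of lid in the frame of jar between -0.005 and 0.005 m and y of lid in the frame of jar between -0.005 and 0.005 m and z of lid in the frame of jar between 0.078 and 0.086 m and angle between the z axis of lid and the z axis of jar, either way round below 0.08 rad and angle between lid's own z axis and vertical below 0.2 rad and z of jar in the frame of tray above 0.05 m and contact force between the fingers and jar above 0.5 N), for 0.2 s.
At the end, for the whole second after the job is handed in: The gripper holds the jar by its glass, 70 mm or more above the tray floor, nothing else carrying it, within 0.12 rad of upright and still (20 mm/s, 0.15 rad/s). The lid is seated: within 5 mm of the jar's axis, 4 mm of its seated height, 0.08 rad of flat on the rim (x of lid in the frame of jar between -0.005 and 0.005 m and y of lid in the frame of jar between -0.005 and 0.005 m and z of lid in the frame of jar between 0.078 and 0.086 m and angle between the z axis of lid and the z axis of jar, either way round below 0.08 rad and angle between lid's own z axis and vertical below 0.2 rad and z of jar in the frame of tray above 0.074 m and contact force between the fingers and jar above 0.5 N and contact force between jar and tray below 0.02 N and contact force between jar and jar_white_a below 0.02 N and contact force between jar and jar_white_b below 0.02 N and contact force between jar and jar_amber below 0.02 N and contact force between jar and slide_box below 0.02 N and angle between jar's own z axis and vertical below 0.12 rad and linear speed of jar below 0.02 m/s and angular speed of jar below 0.15 rad/s); the arm keeps its last pose, push and grip.
It fails at once if the jar is tipped more than 0.35 rad (angle between jar's own z axis and vertical above 0.35 rad).
It fails at once if another jar or the slide box is moved more than 20 mm (distance of any of jar_white_a, jar_white_b, jar_amber, slide_box from where it was at the start of the episode above 0.02 m).
It fails at once if another jar is tipped (angle between any of jar_white_a, jar_white_b, jar_amber, slide_box's own z axis and vertical above 0.35 rad).
It also fails if it takes over 45 s, if anything falls off the work surface, if the arm or the gripper's body presses on something with over 40 N, if the wrist force passes 120 N, or if a joint passes its speed limit or range.

## Working session

There is one attempt and no reset: what is moved stays moved. The work goes in short steps, Python scripts to look and compute and a shell command to move; the robot and the scene stay as the last step left them, time stands still between calls to the robot, and variables do not carry over. Pictures are saved under pics/ and viewed, about 8 in all and at most 12, crops included, and the job is handed in when it is done.

```bash
mkdir -p pics; cat > h.py <<'E'
import numpy as np, cv2
from scipy.optimize import least_squares
from station import telemetry, grab_frame, arm, regions_of, pinpoint
def ray(f,px):
    R=np.array(f["R"]);t=np.array(f["t"])
    u=(px[0]-f["cx"])/f["fx"];v=(px[1]-f["cy"])/f["fy"]
    if f.get("name")=="wrist":
        th=np.hypot(u,v);s=np.sin(th)/max(th,1e-9);d=np.array([u*s,v*s,np.cos(th)])
    else: d=np.array([u,v,1.])
    return -R.T@t, R.T@d/np.linalg.norm(d)
def onz(f,px,z):
    c,d=ray(f,px);return c+d*(z-c[2])/d[2]
def tri(rs):
    A=0;b=0
    for c,d in rs:
        P=np.eye(3)-np.outer(d,d);A=A+P;b=b+P@c
    x=np.linalg.solve(A,b);return x,[np.linalg.norm((np.eye(3)-np.outer(d,d))@(x-c)) for c,d in rs]
def grab(n):
    f=grab_frame(n);f["name"]=n;return f
def save(f,p,crop=None,s=1):
    im=f["pixels"][:,:,::-1]
    if crop: im=im[crop[1]:crop[3],crop[0]:crop[2]]
    cv2.imwrite("pics/"+p,cv2.resize(im,None,fx=s,fy=s))
E
python3 - <<'E'
from h import *
np.set_printoptions(precision=4,suppress=True)
print(telemetry.get_state())
Z=dict(jar_rim=None,lid_knob=.024,jar=.004,lid=0,jar_white_a=.004,jar_white_b=.004,jar_amber=0,slide_box=0,tray=0)
for c in("top","side","wrist"):
    f=grab(c);save(f,c+"0.png");print(c,f["fx"],ray(f,(320,200)))
    for n,z in Z.items():
        z=.096 if z is None else z
        for d in pinpoint(c,n)[:4]:print(n,np.array(d["location"]),round(d["p"],2),onz(f,d["location"],z))
E
```

```text
{'t': 0.0, 'q': array([-1.0359,  0.3594,  0.0111, -0.0004, -1.2241, -0.2881]), 'qd': array([-0.002 ,  0.0002, -0.0002, -0.0007,  0.0013, -0.0007]), 'joint_efforts': array([ -0.0003, -58.2716,  29.3068,   6.9977,   0.007 ,  -0.0001]), 'eef_pos': array([ 0.1648, -0.6541,  0.2256]), 'ee_rot': array([-3.1415, -0.0016,  1.8175]), 'force': array([-1.0635, -0.0338, -0.3623]), 'moment': array([ 0.0484, -0.0631,  0.0152]), 'width': 0.08748349820488907}
top 363.7524820106102 (array([ 0.5071, -0.0047,  0.8797]), array([ 0.0432,  0.0025, -0.9991]))
jar_rim [274.8 169.2] 0.92 [0.6089 0.0946 0.096 ]
lid_knob [425.  164.9] 0.95 [ 0.6243 -0.2511  0.024 ]
lid_knob [421.5 126.4] 0.8 [ 0.7163 -0.2453  0.024 ]
lid_knob [383.4 162.2] 0.7 [ 0.6318 -0.1533  0.024 ]
jar [279.3 180.2] 0.85 [0.5939 0.0954 0.004 ]
lid [424.8 166.6] 0.86 [ 0.6234 -0.2575  0.    ]
lid [417.7 125.2] 0.61 [ 0.7252 -0.2429  0.    ]
lid [384.2 164.1] 0.5 [ 0.6307 -0.1594  0.    ]
jar_white_a [229.2 183.2] 0.84 [0.588 0.217 0.004]
jar_white_a [327.2 173.2] 0.76 [ 0.6096 -0.0206  0.004 ]
jar_white_a [426.1 165.3] 0.6 [ 0.626  -0.2595 
[... 700 characters left out ...]
[ 0.6159 -0.2558  0.    ]
lid [261.9 173.4] 0.53 [ 0.7229 -0.237   0.    ]
jar_white_a [277.6 312.8] 0.96 [0.5933 0.2193 0.004 ]
jar_white_a [291.1 227.8] 0.79 [ 0.6058 -0.0109  0.004 ]
jar_white_b [277.6 312.8] 0.96 [0.5933 0.2193 0.004 ]
jar_white_b [291.1 227.8] 0.79 [ 0.6058 -0.0109  0.004 ]
jar_amber [361.  177.2] 0.94 [ 0.4522 -0.2381  0.    ]
slide_box [388.4 306.9] 0.74 [0.3984 0.1868 0.    ]
tray [282.3 263. ] 0.72 [0.6073 0.0948 0.    ]
tray [280.2 226.8] 0.65 [ 0.632  -0.0171  0.    ]
wrist 309.70691628693146 (array([ 0.0947, -0.6715,  0.385 ]), array([ 0.2481,  0.0529, -0.9673]))
jar_rim [613.9 353.4] 0.23 [0.3365 0.0155 0.096 ]
slide_box [611.4 349.9] 0.69 [0.4029 0.2101 0.    ]
```

```bash
python3 - <<'E'
from h import *
f=grab("top");save(f,"t1.png",(190,90,480,290),2.7)
E
```

```text
(no output)
```

View pics/t1.png

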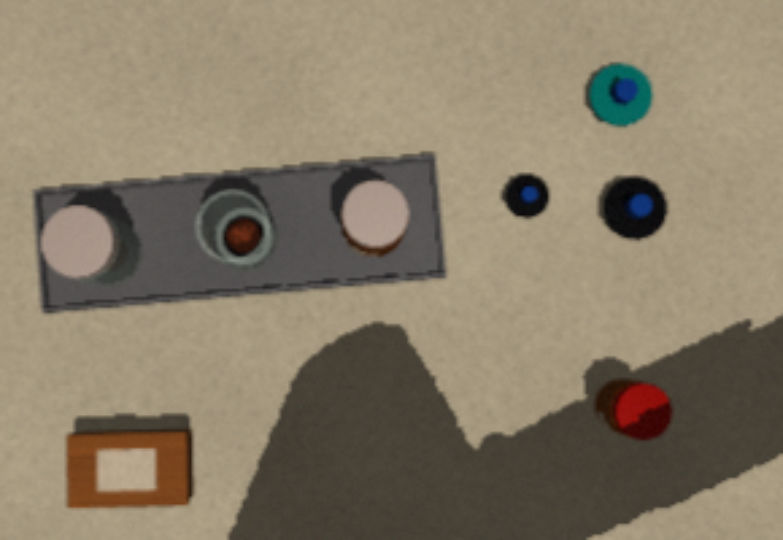

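View pics/side0.png

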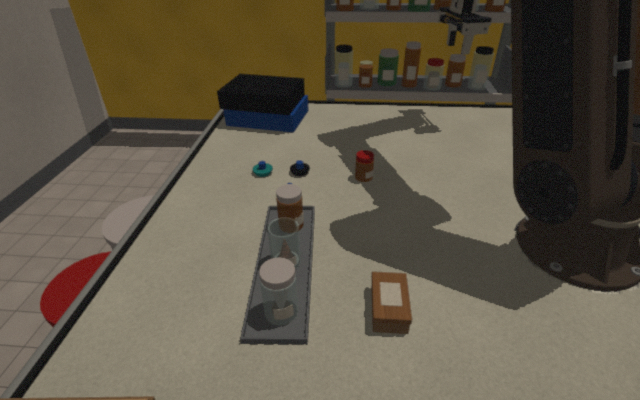

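The top view shows the large black lid at (424,165) and the turquoise one at (421,126), with the small black one at (384,163). The open jar is the middle one in the tray at (275,169). The side view agrees. I'll go above the large black lid and turn the jaws along the tray's x.

```bash
python3 -m inch '0.5 4 3 0 0 0 10; 0.5 8 7 0 0 0 20; 0.5 12 10 0 0 0 30; 0.5 16 14 0 0 0 40; 0.5 20 17.5 0 0 0 50; 0.5 24 21 0 0 0 60; 0.5 28 25 0 0 0 70; 0.5 32 28 0 0 0 81; 0.5 36.5 32 0 0 0 81; 0.5 41 36 -3 0 0 81; 0.5 45.9 40.6 -6 0 0 81; 0.5 45.9 40.6 -8 0 0 81' 20
python3 - <<'E'
from h import *
np.set_printoptions(precision=4,suppress=True)
s=telemetry.get_state();print(s["q"],s["eef_pos"],s["ee_rot"],s["width"])
f=grab("wrist");save(f,"w1.png")
for d in pinpoint("wrist","lid_knob"):print("knob",d,onz(f,d["location"],.024))
for d in pinpoint("wrist","lid"):print("lid",d,onz(f,d["location"],0))
E
```

```text
t: 3.05
eef_pos: [0.6262, -0.2459, 0.1455]
ee_rot: [-3.142, 0.0, -3.049]
force: [-1.6, -0.6, 0.2]
width: 0.0437
[-0.0851  0.411  -0.1002  0.     -1.0591  0.1778] [ 0.6262 -0.2459  0.1455] [-3.1415  0.0005 -3.0489] 0.04365588972401358
knob {'location': [225.2, 193.5], 'p': 0.75} [ 0.7208 -0.2421  0.024 ]
knob {'location': [329.1, 192.0], 'p': 0.64} [ 0.6216 -0.2524  0.024 ]
knob {'location': [306.9, 275.7], 'p': 0.6} [ 0.6356 -0.163   0.024 ]
lid {'location': [331.7, 189.0], 'p': 0.9} [ 0.6183 -0.2501  0.    ]
lid {'location': [309.8, 267.1], 'p': 0.68} [ 0.6334 -0.1609  0.    ]
lid {'location': [231.1, 189.2], 'p': 0.66} [ 0.7219 -0.2408  0.    ]
```

View pics/w1.png

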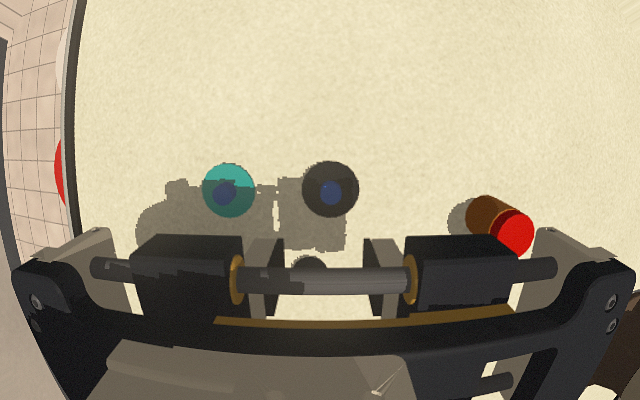

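```bash
python3 - <<'E'
from h import *
np.set_printoptions(precision=4,suppress=True)
for c in("wrist","top"):
    f=grab(c)
    for d in regions_of(c,"lid"):
        b=d["bbox"];ct=((b[0]+b[2])/2,(b[1]+b[3])/2)
        print(c,b,round(d["p"],2),onz(f,ct,.013))
    h=cv2.cvtColor(f["pixels"],cv2.COLOR_RGB2HSV)
    m=cv2.inRange(h,(105,80,30),(130,255,255));n,_,st,ce=cv2.connectedComponentsWithStats(m)
    for i in range(1,n):
        if st[i,4]>20:print(" blue",st[i],onz(f,ce[i],.029))
E
```

```text
wrist [300.1, 163.2, 356.7, 216.8] 0.88 [ 0.6187 -0.2535  0.013 ]
wrist [199.4, 164.4, 249.9, 217.8] 0.78 [ 0.7211 -0.2436  0.013 ]
wrist [292.9, 256.6, 324.9, 265.3] 0.46 [ 0.6315 -0.1767  0.013 ]
 blue [317 183  20  23 340] [ 0.6203 -0.2525  0.029 ]
 blue [209 188  21  19 286] [ 0.7223 -0.2413  0.029 ]
top [202.6, 167.8, 239.1, 196.3] 0.21 [0.5902 0.2348 0.013 ]
 blue [564 140  53  14 467] [ 0.6621 -0.6382  0.029 ]
```

```bash
python3 -m inch '0.5 -0.6 -0.6 -4 0 0 0; 0.5 -0.6 -0.6 -7.5 0 0 0; 0.5 -0.6 -0.6 -10 0 0 0; 0.5 -0.6 -0.6 -11.8 0 0 0; 0.5 -0.6 -0.6 -12.7 0 0 0; 0.5 -0.6 -0.6 -12.7 0 0 0' 20
python3 - <<'E'
from h import *
f=grab("wrist");save(f,"w2.png",(160,110,480,310),2.2)
E
```

```text
t: 4.15
eef_pos: [0.6181, -0.2558, 0.0214]
ee_rot: [-3.141, 0.002, -3.053]
force: [-0.1, -0.5, -0.7]
width: 0.0436
```

View pics/w2.png

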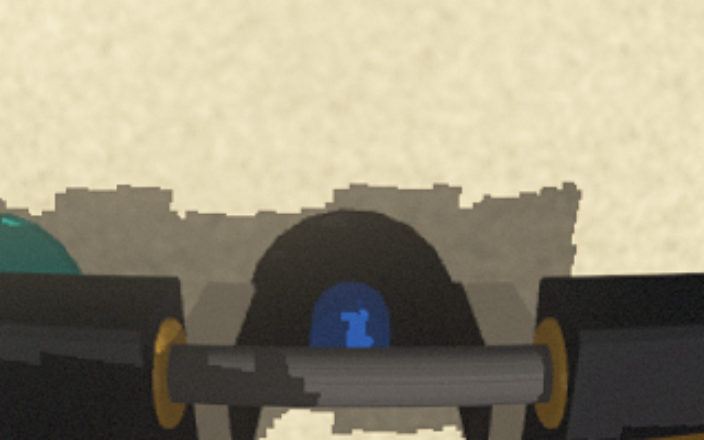

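The fingers straddle the knob, which shows at about (319,253) in full-frame pixels. The TCP came out about 4 mm short in y and z, so I'll correct that and close.

```bash
python3 -m inch '0.5 0.2 0.4 -0.4 0 0 0; 0.5 0.2 0.4 -0.4 0 0 0; 0.5 0.2 0.4 -0.4 0 0 0; 0 0.2 0.4 -0.4 0 0 0; 0 0.2 0.4 -0.4 0 0 0; 0 0.2 0.4 -0.4 0 0 0; 0 0.2 0.4 -0.4 0 0 0' 20; python3 -m inch '0 0 0 3 0 0 0; 0 0 0 7 0 0 0; 0 0 0 12 0 0 0; 0 0 0 16 0 0 0; 0 0 0 16 0 0 0'
python3 - <<'E'
from h import *
np.set_printoptions(precision=4,suppress=True)
s=telemetry.get_state();print(s["eef_pos"],s["ee_rot"],s["width"])
f=grab("wrist");save(f,"w3.png",(160,110,480,310),2.2)
f=grab("top")
for n,z in(("jar_rim",.096),("jar",.004)):
    for d in pinpoint("top",n)[:2]:print(n,d,onz(f,d["location"],z))
for d in regions_of("top","jar")[:1]:print(d["bbox"])
f=grab("side")
for d in pinpoint("side","jar_rim")[:2]:print(d,onz(f,d["location"],.096))
for c in("side","top"):
    f=grab(c);
    for d in pinpoint(c,"lid_knob")[:3]:print(c,d,onz(f,d["location"],s["eef_pos"][2]+.0055))
E
```

```text
t: 5.08
eef_pos: [0.6204, -0.2518, 0.0179]
ee_rot: [-3.14, 0.003, -3.053]
force: [-0.2, -0.8, -0.2]
width: 0.0194
t: 5.7
eef_pos: [0.6225, -0.2523, 0.1823]
ee_rot: [-3.138, 0.01, -3.052]
force: [-0.9, -0.3, -1.4]
width: 0.0194
[ 0.6225 -0.2523  0.1823] [-3.1384  0.0097 -3.0522] 0.019369481073633954
jar_rim {'location': [273.7, 169.2], 'p': 0.61} [0.6089 0.097  0.096 ]
[265.0, 159.3, 292.8, 189.6]
{'location': [282.4, 226.0], 'p': 0.7} [0.6007 0.0924 0.096 ]
side {'location': [293.4, 106.8], 'p': 0.71} [ 0.6284 -0.2567  0.1878]
side {'location': [262.7, 164.6], 'p': 0.6} [0.6446 0.0234 0.1878]
side {'location': [285.6, 261.6], 'p': 0.33} [0.5576 0.2743 0.1878]
top {'location': [448.9, 154.6], 'p': 0.41} [ 0.6211 -0.25    0.1878]
```

View pics/w3.png

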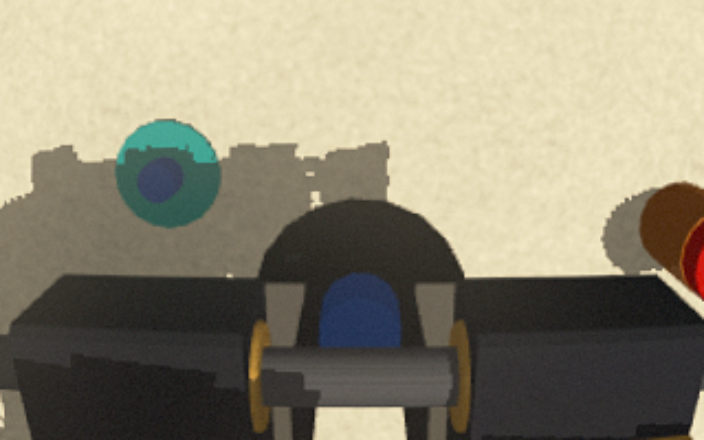

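Lid held by the knob (width 19.4 mm, knob at about (323,248), flange level). I'll carry it past the open jar, so that the wrist camera, which sees the -y side, looks down on the mouth.

```bash
python3 -m inch '0 0 4 0 0 0 0; 0 0 8 0 0 0 0; 0 -0.5 13 0 0 0 0; 0 -1 18 0 0 0 0; 0 -1.6 23 0 0 0 0; 0 -1.6 28 0 0 0 0; 0 -1.6 33 0 0 0 0; 0 -1.6 37 0 0 0 0; 0 -1.6 40 0 0 0 0; 0 -1.6 42 0 0 0 0; 0 -1.6 42.5 0 0 0 0; 0 -1.6 42.5 0 0 0 0' 
python3 - <<'E'
from h import *
np.set_printoptions(precision=4,suppress=True)
s=telemetry.get_state();p=s["eef_pos"];print(p,s["ee_rot"],s["width"])
f=grab("wrist");save(f,"w4.png",(120,0,520,300),2)
for d in pinpoint("wrist","jar_rim")[:3]:print("rim",d,onz(f,d["location"],.096))
for d in pinpoint("wrist","jar")[:3]:print("jar",d,onz(f,d["location"],.004))
for d in regions_of("wrist","jar")[:2]:print(d["bbox"],d["p"])
print("front flange",onz(f,(324.5,200.9),p[2]-.003)-p)
E
```

```text
t: 7.75
eef_pos: [0.6043, 0.1729, 0.1773]
ee_rot: [-3.14, 0.002, -3.053]
force: [-0.6, 0.3, -0.4]
width: 0.0194
[0.6043 0.1729 0.1773] [-3.1404  0.0018 -3.0527] 0.01939294231001579
rim {'location': [338.8, 112.5], 'p': 0.79} [0.5998 0.094  0.096 ]
jar {'location': [338.6, 116.2], 'p': 0.87} [0.5954 0.0952 0.004 ]
[301.6, 76.0, 380.2, 147.7] 0.87
front flange [ 0.0023 -0.0289 -0.003 ]
```

View pics/w4.png

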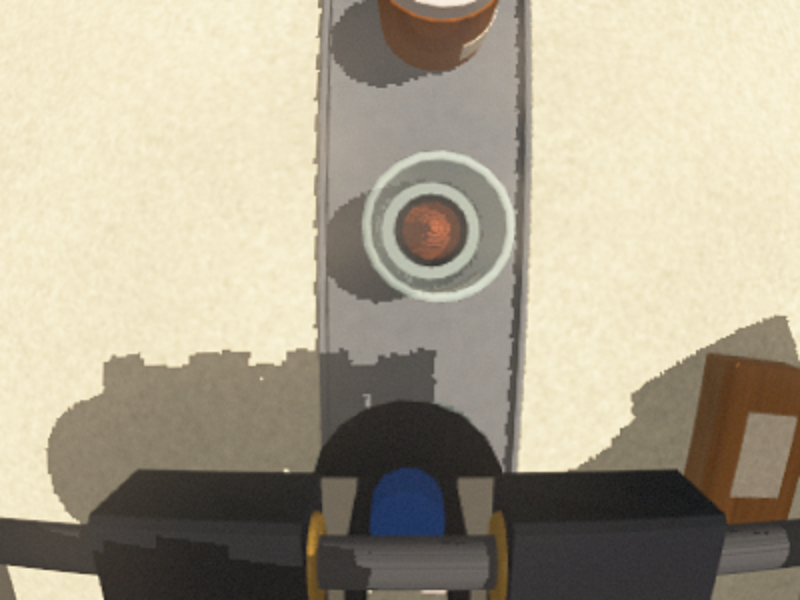

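The wrist view shows the mouth centred at about (339.5,113) full-frame, which puts the rim near (0.5996, 0.0937). The lid axis is about 1 mm in -y from the TCP. I'll hover over the mouth next.

```bash
python3 -m inch '0 -0.2 -4 0 0 0 0; 0 -0.45 -7 0 0 0 0; 0 -0.45 -7.8 -2 0 0 0; 0 -0.45 -7.8 -4.5 0 0 0; 0 -0.45 -7.8 -5.2 0 0 0; 0 -0.45 -7.8 -5.2 0 0 0; 0 -0.45 -7.8 -5.2 0 0 0;0 -0.45 -7.8 -5.2 0 0 0' 
python3 - <<'E'
from h import *
np.set_printoptions(precision=4,suppress=True)
s=telemetry.get_state();p=s["eef_pos"];print(p,s["ee_rot"],s["force"])
f=grab("side");a=f["pixels"][160:290,210:350,::-1]
a=cv2.resize(a,None,fx=4,fy=4)
f=grab("wrist");b=cv2.resize(f["pixels"][130:330,200:450,::-1],(500,400))
cv2.imwrite("pics/s5.png",cv2.resize(np.hstack([cv2.resize(a,(431,400)),b])[:,:],(800,344)))
E
```

```text
t: 8.95
eef_pos: [0.6003, 0.0946, 0.1264]
ee_rot: [-3.141, 0.003, -3.053]
force: [0.3, 0.3, -0.0]
width: 0.0192
[0.6003 0.0946 0.1264] [-3.141   0.0034 -3.0534] [ 0.3117  0.2667 -0.0499]
```

View pics/s5.png

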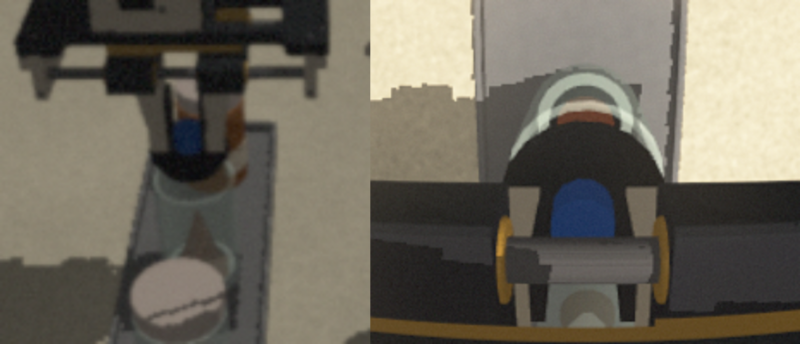

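The wrist view has the lid and rim concentric to about 1 mm. The side view agrees roughly. I'm lowering in small steps.

```bash
python3 -m inch '0 -0.05 0 -0.5 0 0 0; 0 -0.05 0 -0.8 0 0 0; 0 -0.05 0 -1.1 0 0 0; 0 -0.05 0 -1.3 0 0 0; 0 -0.05 0 -1.5 0 0 0; 0 -0.05 0 -1.5 0 0 0'; python3 -m inch '0 0 0 -0.2 0 0 0; 0 0 0 -0.4 0 0 0; 0 0 0 -0.55 0 0 0; 0 0 0 -0.6 0 0 0; 0 0 0 -0.6 0 0 0'
```

```text
t: 9.8
eef_pos: [0.5996, 0.0945, 0.1109]
ee_rot: [-3.141, 0.003, -3.054]
force: [-0.1, 0.2, -0.6]
width: 0.019
t: 10.42
eef_pos: [0.5996, 0.0945, 0.1049]
ee_rot: [-3.141, 0.003, -3.054]
force: [-0.8, -0.4, 0.1]
width: 0.0187
```

```bash
python3 -m inch '0 0 0 -0.1 0 0 0; 0 0 0 -0.15 0 0 0; 0 0 0 -0.15 0 0 0'; python3 - <<'E'
from h import *
f=grab("side");a=cv2.resize(f["pixels"][170:280,230:340,::-1],(400,400),interpolation=2)
f=grab("wrist");b=cv2.resize(f["pixels"][130:330,220:420,::-1],(400,400),interpolation=2)
cv2.imwrite("pics/s6.png",np.hstack([a,b]))
E
```

```text
t: 10.8
eef_pos: [0.5997, 0.0945, 0.1039]
ee_rot: [-3.141, 0.003, -3.053]
force: [-1.2, -0.5, 4.4]
width: 0.0195
```

View pics/s6.png

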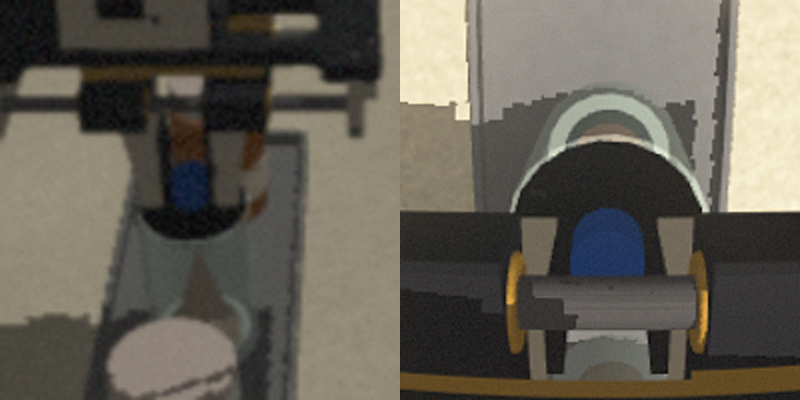

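The lid sits concentric in the rim, with a 4.4 N contact at the expected seated height (TCP 0.104). I'll release, raise and inspect.

```bash
python3 -m inch '0.5 0 0 0 0 0 0; 0.5 0 0 0 0 0 0; 0.5 0 0 0 0 0 0; 0.5 0 0 0 0 0 0; 0.5 0 0 2 0 0 0; 0.5 0 0 5 0 0 0; 1 0 2 8 0 0 0; 1 0 5 8 0 0 0; 1 0 7 8 0 0 0; 1 0 7 8 0 0 0; 1 0 7 8 0 0 0'; python3 - <<'E'
from h import *
np.set_printoptions(precision=4,suppress=True)
f=grab("wrist");b=cv2.resize(f["pixels"][50:180,270:400,::-1],(400,400),interpolation=2)
for n,z in(("lid_knob",.110),("jar_rim",.096),("jar",.004)):
    for d in pinpoint("wrist",n)[:2]:print(n,d,onz(f,d["location"],z))
for d in regions_of("wrist","lid")[:1]:
    x=d["bbox"];print(x,onz(f,((x[0]+x[2])/2,(x[1]+x[3])/2),.1))
f=grab("side");a=cv2.resize(f["pixels"][200:290,240:330,::-1],(400,400),interpolation=2)
for d in pinpoint("side","lid_knob")[:2]:print("side",d,onz(f,d["location"],.110))
cv2.imwrite("pics/s7.png",np.hstack([a,b]))
E
```

```text
t: 12.28
eef_pos: [0.5994, 0.1642, 0.1832]
ee_rot: [-3.14, 0.002, -3.053]
force: [-0.2, 0.5, 0.1]
width: 0.0854
lid_knob {'location': [332.1, 123.4], 'p': 0.58} [0.5995 0.0942 0.11  ]
jar {'location': [330.7, 123.5], 'p': 0.66} [0.598  0.0951 0.004 ]
[296.2, 85.5, 368.4, 155.8] [0.5992 0.0921 0.1   ]
side {'location': [261.6, 165.6], 'p': 0.64} [ 0.6818 -0.099   0.11  ]
side {'location': [278.4, 223.8], 'p': 0.62} [0.6053 0.1032 0.11  ]
```

View pics/s7.png

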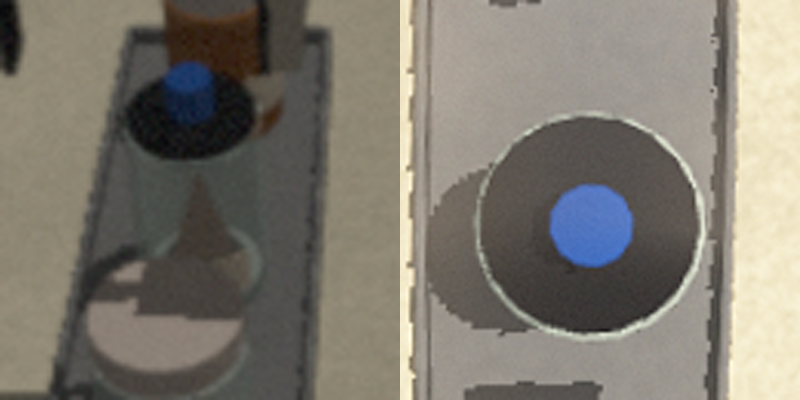

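The lid is seated flat with an even ring of glass all round (lid centre about (332,123), same axis as the jar). Next I go down around the glass with the jaws fully open.

```bash
python3 -m inch '1 0.05 -3 0 0 0 0; 1 0.05 -6 0 0 0 0; 1 0.05 -7.05 -2 0 0 0; 1 0.05 -7.05 -4 0 0 0; 1 0.05 -7.05 -4 0 0 0; 1 0.05 -7.05 -4 0 0 0' 30; python3 - <<'E'
from h import *
print(telemetry.get_state()["eef_pos"])
E
```

```text
t: 13.38
eef_pos: [0.6008, 0.0938, 0.1446]
ee_rot: [-3.141, 0.004, -3.054]
force: [-0.2, 0.4, 0.2]
width: 0.0873
[0.60079265 0.0937832  0.14463336]
```

```bash
python3 -m inch '1 -0.1 0 -2 0 0 0; 1 -0.1 0 -4 0 0 0; 1 -0.1 0 -5.5 0 0 0; 1 -0.1 0 -6.5 0 0 0; 1 -0.1 0 -7.3 0 0 0; 1 -0.1 0 -8 0 0 0; 1 -0.1 0 -8.2 0 0 0;1 -0.1 0 -8.2 0 0 0' 30; python3 - <<'E'
from h import *
f=grab("side");a=cv2.resize(f["pixels"][150:290,210:350,::-1],(400,400),interpolation=2)
f=grab("wrist");b=cv2.resize(f["pixels"][130:330,220:420,::-1],(400,400),interpolation=2)
cv2.imwrite("pics/s8.png",np.hstack([a,b]))
E
```

```text
t: 14.38
eef_pos: [0.5999, 0.0938, 0.0627]
ee_rot: [-3.141, 0.004, -3.053]
force: [0.3, 0.1, 1.1]
width: 0.0874
```

View pics/s8.png

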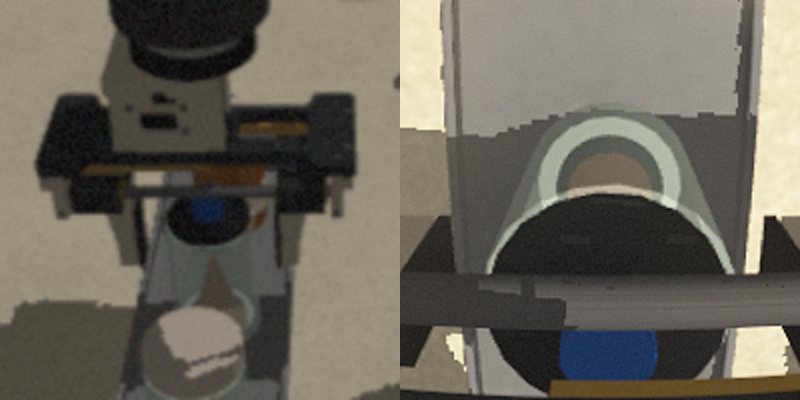

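The jaws straddle the glass centrally, the lid is undisturbed, and the force is about 1 N. I'm closing and lifting slowly.

```bash
python3 -m inch '0.8 0 0 0 0 0 0; 0.75 0 0 0 0 0 0; 0.72 0 0 0 0 0 0; 0.6 0 0 0 0 0 0; 0.6 0 0 0 0 0 0; 0.5 0 0 0 0 0 0; 0.3 0 0 0 0 0 0; 0 0 0 0 0 0 0; 0 0 0 0 0 0 0' 30; python3 -m inch '0 0 0 0.4 0 0 0; 0 0 0 1.2 0 0 0; 0 0 0 2.2 0 0 0; 0 0 0 3.5 0 0 0; 0 0 0 5 0 0 0; 0 0 0 6.5 0 0 0; 0 0 0 8 0 0 0; 0 0 0 9.2 0 0 0; 0 0 0 10.2 0 0 0; 0 0 0 10.8 0 0 0; 0 0 0 11 0 0 0; 0 0 0 11 0 0 0'; python3 -m inch '0 0 0 0 0 0 0; 0 0 0 0 0 0 0; 0 0 0 0 0 0 0'; python3 - <<'E'
from h import *
s=telemetry.get_state();print(s["eef_pos"],s["qd"],s["width"],s["force"])
f=grab("side");a=cv2.resize(f["pixels"][90:290,190:390,::-1],(400,400),interpolation=2)
f=grab("wrist");b=cv2.resize(f["pixels"][130:330,220:420,::-1],(400,400),interpolation=2)
cv2.imwrite("pics/s9.png",np.hstack([a,b]))
E
```

```text
t: 15.6
eef_pos: [0.5999, 0.0938, 0.063]
ee_rot: [-3.141, 0.004, -3.054]
force: [-1.3, -0.4, 2.1]
width: 0.0591
t: 17.1
eef_pos: [0.5997, 0.0938, 0.1727]
ee_rot: [-3.141, 0.004, -3.054]
force: [-0.1, -0.9, -3.2]
width: 0.0587
t: 17.48
eef_pos: [0.5997, 0.0937, 0.1725]
ee_rot: [-3.141, 0.004, -3.054]
force: [0.5, 0.7, -2.5]
width: 0.0585
[0.59969129 0.09373212 0.17252901] [-1.65947020e-04 -1.66435423e-03  1.40725525e-03  6.59420306e-05
 -1.14054552e-03 -2.22134810e-03] 0.058546587784816334 [ 0.45503266  0.68901208 -2.47873346]
```

View pics/s9.png

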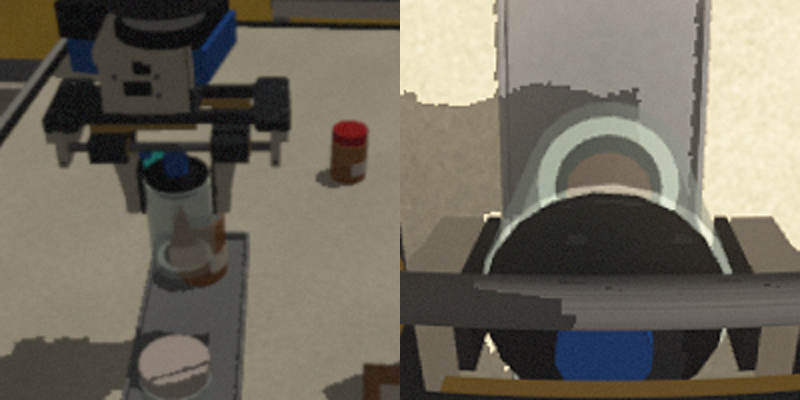

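The jar is 11 cm up and upright, and the lid sits in the same place in the wrist view as before the lift, so nothing has slipped. Handing in.

```bash
python3 -c "
from station import arm
print(arm.job_done())"
```

```text
the job is handed in; nothing more can be done
None
```

The large black lid is on the open jar. The closed jar is held by its glass at 30 N, about 11 cm above the tray floor, and I handed the job in at about 17.6 s. `job_done()` reports no verdict.

- **Lid:** I took it by the knob, lowered it into the mouth, felt about 4 N at the expected seated height, and let go. The wrist view then showed an even ring of glass all round.
- **Final state:** The last pictures show the jar upright, with the lid in the same place in the wrist view as before the lift. The jaws read 58.5 mm on the 60 mm glass, the weight reads about 2.5–3 N, and the joints are practically still.
- **Other jars and slide box:** I saw nothing touched, but I did not measure their positions again.
- **Disagreements:** The top and side cameras were about 4 mm off the wrist camera in x on the lid. The top view put the jar's mouth about 9 mm further out. I used the wrist camera, and both grasps and the fit bore it out. The jaw reading varied by about 0.6 mm while holding, with no slip to be seen.

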